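# Push the lens cell out of a microscope camera adapter

### The arm

A 7-joint arm with a two-finger parallel gripper is mounted at the origin on the work surface. World frame = base frame: x ahead of the robot, y to its left, z up, the work surface at z = 0. Lengths are in m, angles in degrees, forces in N, time in s.
With the tool pointing down it reaches from about 0.4 to 0.85 m from the base axis. Payload 4.4 kg.
Tool frame: the origin (TCP) lies on the centre line of the jaws, within the pads' length; the fingertips stand 22 mm ahead of it and the grasp point (between the pads) lies 3 mm ahead of it (manip.tip_extent is the distance from the TCP to the fingertips, in m); z points along the fingers, y is the direction in which the jaws open and shut (so a half turn about z gives the same grasp; the last joint's range is limited). The gripper opens to 94 mm and grips with 3 to 60 N. Pads are 16 mm wide; open, the fingers measure 119 mm over their backs; the gripper's body (75 mm by 177 mm) begins 78 mm behind the grasp point.
Start: joints at [63.782, 36.005, 2.206, 86.941, -1.547, 57.084, -1.146], TCP at [0.248, -0.601, 0.227] pointing down, gripper open.
Joint ranges: [-175.42, 175.42], [-21.48, 121.26], [-71.46, 75.88], [10.55, 141.38], [-63.04, 243.04], [13.31, 113.54], [-168.57, 168.57]. Speed limits (degrees/s): [147.25, 147.25, 180, 180, 180, 180, 180].

### API

Orientations are given as a 3x3 rotation matrix whose columns are the frame's x, y, z axes.
In Python, from bench import readout, get_image, ticket, finder, manip gives the robot as it stands.
- The arm moves only by the shell command python3 -m handwheel 'ROWS'. ROWS is a JSON object of lists of equal length, an entry for each row: "linear": the shift along the tool's x, y, z in mm, a list of three; "rot": the turn, a rotation vector about the tool's x, y, z in degrees, a list of three; "gripper": the closure, from -1 (fully open) to 1 (shut). A call has 1 to 5 rows; each row shifts and turns the pose as measured when the row begins, along the tool's axes as they then stand; what a row does not reach is not made up. A row lasts 1/12 s, in which the tool goes at most 41.7 mm and 7.16 degrees, less where a joint would pass 70% of its speed; a pose out of reach is approached as far as the arm can. A call is refused whole if a number of a shift passes 41.7 or a number of a turn 7.16, either way. A call with a gripper value outside its range is refused whole. The fingers move at their own pace and stop on an object; the grip force is fixed at half the most. Time passes only in rows, so rows that do not move let the fingers close. It gives the time, the measured TCP pose, the force and the opening at its end, in the units of the state.
- readout.get_state(): the state, without advancing time (a new reading comes with each control period).
- get_image(name): name is "scene" or "top" or "wrist"; returns a dict with "img" (384x512x3 uint8, red, green, blue), "fovy" (degrees; the focal length in pixels is half the picture's height over the tangent of half this angle, whatever the lens; pixels are square), "cx", "cy" (the principal point, pixels), "k1" (the pictures are not rectified: a ray, as slopes to the right and down, at radius r is drawn at 1 + k1 r^2 times it, then the intrinsics apply), "view" (4x4, takes a point from world to camera coordinates). Camera axes: x right, y down, z forward; pixel columns grow to the right and rows downward; lengths in m; the calibration is good to about 2 mm. A picture is of the moment at which its call begins. There is no depth.
- ticket.close_job(): hands the job in, once; it reports no verdict.
Trained networks look in a picture, given as the dict that the camera call returned (one of the last four; its "shot" number tells which), for a name from the list of things; names that differ only in an ending like _2 or _b are one class to them, and where a whole thing is asked for, a point or a joint stands for the part that bears it (a point fixed in the world has none). Each returns a list of dicts, best first, with "score" (0 to 1); they miss things now and then, are a little off and sometimes report something else, mostly with a low value. They report only what shows in the picture. A call takes as long as a camera call. They do not tell look-alikes from the thing itself.
- finder.recognise(picture, target): "box" ([left, top, right, bottom] in pixels, round what is visible of it).
- finder.trace(picture, target): "mask" (384x512 bool, what is visible of it) and "box" ([left, top, right, bottom] in pixels, round what is visible of it).
- finder.landmark_of(picture, target): "at" ([column, row] in pixels: a listed point, or the origin of a listed thing).
The state is a dict: "clock": time; "joints": joint angles; "qd": joint speeds; "effort": joint torques, N m; "ee_pos": TCP position; "eef_rot": TCP orientation; "wrist_force": force on the tool from outside, world axes, zero at the start; "moment": the same for the moment, N m; "width": opening from 0.0 (shut) to 1.0 (fully open).
Only numpy, scipy, OpenCV 4.12 (cv2) and the standard library are available. Lean on these libraries where they do the work, as an engineer would, in place of code of your own. Each camera call takes 0.05 s, during which the arm holds its last target. There are 200 camera calls.

### The job

The lens cell in the camera adapter has to come out for cleaning: take the white push-out rod from its wooden block, put it down the adapter's bore and press the lens cell steadily downwards until it lets go and lies free on the pad of the orange catch cap below. Be gentle with the glass: feel how hard you are pressing, never push on the cell with more than 20 N, neither while it slides nor by squashing it on the pad once it is free, and do not ram the rod against the adapter. Then stand the rod back in its hole in the block, let go of it, and leave the eyepiece, the objective and the blower where they are.

Things in the scene. Friction and masses are not known exactly. Their poses are not given: they have to be found in the camera images.
- bore_top (a point): Centre of the round opening in the camera adapter's top rim, 130 mm above the bench; z is the bore axis, straight up. The adapter is an upright black tube with a silver top ring (45 mm across, bore 25.4 mm, sharp edge). Below that ring the bore is a little wider (27 mm) and clear all the way down to the lens cell.
- adapter: The fixed stand that holds the adapter; origin under the bore axis, on the bench. Grey base plate 130 x 100 x 12 mm, post 118 mm high 62 mm from the bore axis, ring clamp. A silver sleeve, with the orange catch cap clipped under it, is drawn out of the adapter's lower end by an amount (0 to 22 mm) that differs each time and is not measured: cell and cap sit lower or higher with it.
- cell_mid (a point): Centre of the lens cell: brass ring with bluish glass, 26 mm across, 14 mm high, 35 g, axis vertical, top rim 7 mm above this point. Three springs in the sleeve hold it by friction: it slides down under a steady push of about 6 to 14 N for 16 to 27 mm (differs, not measured). Then the resistance vanishes at once and the cell drops the last 2 mm on to the pad. In the rules catch_c0 is the pad.
- lens_cell: The same lens cell; origin at the centre of its underside. It comes free when its top is 39 to 61 mm above the bench: feel or look for it. The catch cap is a cage with open windows, its hard rubber pad 36 mm across; pushing on after the cell is free squeezes it on the pad and the force climbs steeply. Lying on the pad, the cell's centre is 8.5 mm above the centre of catch_c0.
- rod_grip (a point): Centre of the push-out rod's grip, a blue cylinder 24 mm in diameter, 45 mm long. The rod stands upright in its block, z up along it; 120 g, 165 mm long. 22.5 mm below this point is the top of a blue flange, 38 mm across, 5 mm thick; below it the white shank, 22.4 mm in diameter, runs 115 mm down to the tip. Take it by the grip, above the flange.
- rod_tip (a point): Centre of the flat lower end of the rod's white shank (22.4 mm in diameter, edge bevelled 1 mm), 142.5 mm below rod_grip. The flat end bears on the top rim of the lens cell.
- block_hole (a point): Centre of the mouth of the rod's hole in the top of the wooden tool block (75 x 110 x 60 mm, fixed, z up): 26.4 mm in diameter with a bevelled edge, 48 mm deep; the rod stands in it on its tip. Two thin tools stand in the block about 38 mm from the hole, up to 115 mm above the bench, lower than the rod's flange.
- eyepiece: Bystander: black eyepiece, 35 mm across and 52 mm tall, standing loose on the bench; origin at the centre of its underside.
- objective: Bystander: steel microscope objective with a yellow ring, 25 mm across and 44 mm tall, standing loose on the bench; origin at the centre of its underside.
- blower: Bystander: dark blue air blower bulb with a black nozzle, 58 mm across and 90 mm tall, standing loose on the bench; origin at the centre of its underside.
Not all that is in view belongs to the job. There is more than one size of the part that bears rod_grip; the job needs the smallest.

How it is judged (in metres and radians):
On the way, in this order (a step that is already met when the one before it is completed fails the run):
1. the rod, down the bore, presses on the lens cell (contact force between push_rod and lens_cell above 2 N and z of rod_tip in the frame of bore_top below -0.03 m), for 0.1 s.
2. the lens cell has let go and lies flat on the pad of the catch cap (distance between cell_mid and catch_c0 below 0.0098 m and angle between cell_mid's own z axis and vertical below 0.1 rad), for 0.2 s.
At the end, for the whole second after the job is handed in: The lens cell lies flat (within 0.1 rad) and at rest on the catch cap's pad, its centre at most 9.8 mm from the pad's centre (8.5 when fully down); the released rod stands at rest in its block hole, upright within 0.12 rad, tip within 4 mm of the floor and 6 mm of the axis (all of step 2 and linear speed of each of lens_cell, push_rod below 0.02 m/s and horizontal distance between rod_tip and block_hole below 0.006 m and z of rod_tip in the frame of block_hole below -0.044 m and angle between rod_tip's own z axis and vertical below 0.12 rad); the robot touches nothing.
It fails at once if the rod presses on the lens cell with more than 20 N (contact force between push_rod and lens_cell above 20 N).
It fails at once if the rod is rammed against the adapter with more than 25 N (contact force between push_rod and adapter above 25 N).
It fails at once if the eyepiece is pushed out of its place by more than 20 mm (distance of eyepiece from where it was at the start of the episode above 0.02 m).
It fails at once if the objective is pushed out of its place by more than 20 mm (distance of objective from where it was at the start of the episode above 0.02 m).
It fails at once if the blower is pushed out of its place by more than 20 mm (distance of blower from where it was at the start of the episode above 0.02 m).
It also fails if it takes over 64 s, if anything falls off the work surface, if the arm or the gripper's body presses on something with over 40 N, if the wrist force passes 120 N, or if a joint passes its speed limit or range.

## Working session

There is one attempt and no reset: what is moved stays moved. The work goes in short steps, Python scripts to look and compute and a shell command to move; the robot and the scene stay as the last step left them, time stands still between calls to the robot, and variables do not carry over. Pictures are saved under pics/ and viewed, about 8 in all and at most 12, crops included, and the job is handed in when it is done.

```bash
mkdir -p pics
cat > h.py <<'E'
import numpy as np, cv2
from bench import readout, get_image, ticket, finder, manip
def K(p):
    h=p["img"].shape[0]; f=h/2/np.tan(np.radians(p["fovy"]/2)); return f
def ray(p,uv):
    f=K(p); d=np.array([(uv[0]-p["cx"])/f,(uv[1]-p["cy"])/f]); s=d.copy()
    for _ in range(20): s=d/(1+p["k1"]*(s@s))
    V=np.array(p["view"]); R=V[:3,:3]; o=-R.T@V[:3,3]; r=R.T@np.array([s[0],s[1],1]); return o,r/np.linalg.norm(r)
def tri(obs):
    A=np.zeros((3,3));b=np.zeros(3);L=[ray(*o) for o in obs]
    for o,d in L:
        P=np.eye(3)-np.outer(d,d);A+=P;b+=P@o
    x=np.linalg.solve(A,b); return x,[np.linalg.norm((np.eye(3)-np.outer(d,d))@(x-o)) for o,d in L]
def atz(p,uv,z):
    o,d=ray(p,uv); return o+d*(z-o[2])/d[2]
def proj(p,X):
    V=np.array(p["view"]); c=V[:3,:3]@np.asarray(X)+V[:3,3]; s=c[:2]/c[2]; s=s*(1+p["k1"]*(s@s)); return s*K(p)+[p["cx"],p["cy"]]
def save(p,n,box=None,sc=1):
    im=p["img"][:,:,::-1]
    if box: im=im[box[1]:box[3],box[0]:box[2]]
    cv2.imwrite("pics/"+n,cv2.resize(im,None,fx=sc,fy=sc,interpolation=cv2.INTER_CUBIC))
E
python3 - <<'E'
from h import *
S=get_image("scene");T=get_image("top")
cv2.imwrite("pics/a.png",np.vstack([S["img"],T["img"]])[:,:,::-1][:, :])
save(S,"s.png",sc=1.5);save(T,"t.png",sc=1.5)
for t in ["rod_grip","rod_tip","block_hole","bore_top","cell_mid","adapter","eyepiece","objective","blower"]:
    for n,p in (("S",S),("T",T)):
        print(t,n,[(np.round(d["at"]).tolist(),round(d["score"],2)) for d in finder.landmark_of(p,t)][:4])
s=readout.get_state();print(s["ee_pos"],s["eef_rot"],s["wrist_force"],manip.tip_extent)
E
```

```text
rod_grip S [([156.0, 200.0], 0.82), ([132.0, 116.0], 0.66)]
rod_grip T [([360.0, 299.0], 0.89), ([334.0, 235.0], 0.67), ([348.0, 172.0], 0.67)]
rod_tip S [([148.0, 186.0], 0.83), ([175.0, 274.0], 0.6)]
rod_tip T [([334.0, 298.0], 0.76), ([330.0, 196.0], 0.66), ([328.0, 245.0], 0.55)]
block_hole S [([161.0, 205.0], 0.59)]
block_hole T [([329.0, 242.0], 0.96)]
bore_top S [([302.0, 193.0], 0.61)]
bore_top T [([221.0, 191.0], 0.78)]
cell_mid S [([373.0, 284.0], 0.34)]
cell_mid T [([221.0, 195.0], 0.61)]
adapter S [([296.0, 241.0], 0.59)]
adapter T [([224.0, 202.0], 0.57)]
eyepiece S [([203.0, 169.0], 0.49)]
eyepiece T [([282.0, 304.0], 0.65)]
objective S [([234.0, 314.0], 0.49)]
objective T [([292.0, 148.0], 0.63)]
blower S [([374.0, 285.0], 0.64)]
blower T [([185.0, 147.0], 0.82)]
[ 0.24825449 -0.60075695  0.22750181] [[ 9.24235701e-01  3.81822420e-01  9.10033022e-05]
 [ 3.81822423e-01 -9.24235704e-01 -1.44658469e-05]
 [ 7.85851164e-05  4.81169534e-05 -9.99999996e-01]] [-0.38768756 -0.3010339   0.36439696] 0.022
```

View pics/s.png

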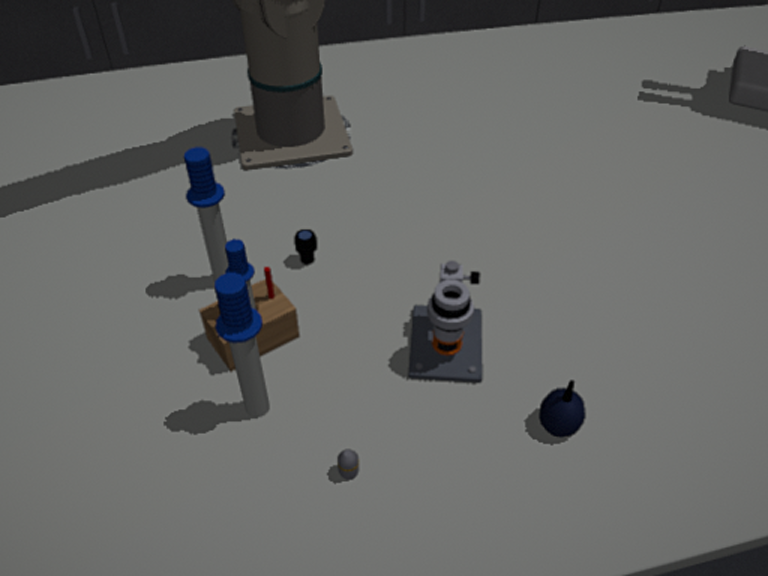

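View pics/t.png

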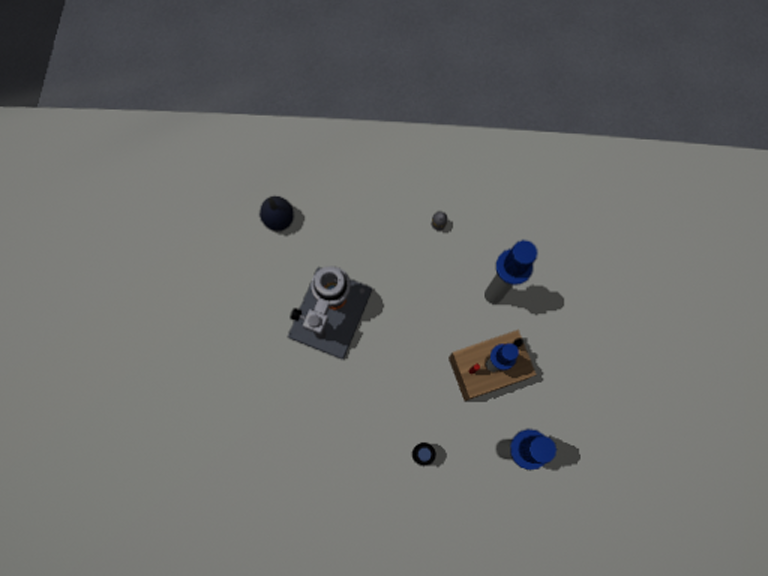

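Run:
```python
from h import *
S=get_image("scene");T=get_image("top")
def pr(n,a): print(n,np.round(a[0],4),np.round(a[1],4))
pr("grip",tri([(S,(157,170)),(T,(336,236))]))
pr("bore",tri([(S,(302,193)),(T,(221,190))]))
for n,uv in (("eyep",(282,303)),("obj",(292,148)),("blow",(185,143))): print(n,atz(T,uv,.03))
pr("farrod top",tri([(S,(131,103)),(T,(362,299))]))
pr("nearrod top",tri([(S,(154,189)),(T,(349,168))]))
print("bases",atz(T,(335,299),0),atz(T,(329,198),0))
print("hole", atz(T,(329,242),.06))
for c in [(301,234),(346,221),(357,251),(311,266)]: print("blk",atz(T,c,.06))
print("post",atz(T,(211,214),.118))
save(S,"sc.png",(110,85,220,290),2.9)
```

```text
grip [ 0.5045 -0.1233  0.1562] [0.0019 0.0019]
bore [0.5972 0.1326 0.1257] [0.0048 0.0048]
eyep [ 0.36153135 -0.02475963  0.03      ]
obj [ 0.74208108 -0.031816    0.03      ]
blow [0.73847048 0.23923291 0.03      ]
farrod top [ 0.3788 -0.1563  0.2306] [0.0008 0.0008]
nearrod top [ 0.63   -0.1304  0.2285] [0.0005 0.0005]
bases [ 0.37791887 -0.15305035  0.        ] [ 0.62585237 -0.13291102  0.        ]
hole [ 0.50543778 -0.1243957   0.06      ]
blk [ 0.52008993 -0.05895329  0.06      ]
blk [ 0.55726032 -0.16332105  0.06      ]
blk [ 0.48844863 -0.18975661  0.06      ]
blk [ 0.44794294 -0.08456051  0.06      ]
post [0.54229116 0.14607804 0.118     ]
```

View pics/sc.png

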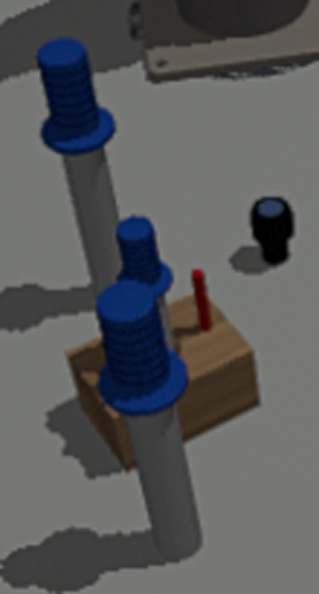

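The crop confirms it. The rods are at scene px (131,103), (157,170) and (154,189). The middle one is the smallest and stands in the block, so it is the one to take. The other two are large and stand on the bench.

```bash
python3 -m handwheel '{"linear":[[0,0,-40],[0,0,-40],[35,-28.6,0],[35,-28.6,0],[35,-28.6,0]],"rot":[[0,0,0],[0,0,0],[0,0,0],[0,0,0],[0,0,0]],"gripper":[-1,-1,-1,-1,-1]}'
python3 -m handwheel '{"linear":[[35,-28.6,0],[35,-28.6,0],[35,-28.6,0],[35,-28.6,0],[35,-28.6,0]],"rot":[[0,0,0],[0,0,0],[0,0,0],[0,0,0],[0,0,0]],"gripper":[-1,-1,-1,-1,-1]}'
```

```text
clock: 1.52
ee_pos: [0.3036, -0.494, 0.3092]
eef_rot: [[0.931, 0.365, -0.004], [0.365, -0.931, -0.006], [-0.006, 0.004, -1.0]]
wrist_force: [1.5, -0.2, -0.7]
width: 0.999
clock: 1.93
ee_pos: [0.4058, -0.31, 0.3096]
eef_rot: [[0.932, 0.362, -0.0], [0.362, -0.932, -0.009], [-0.003, 0.008, -1.0]]
wrist_force: [1.0, -0.1, -0.3]
width: 1.001
```

```bash
cat > w.py <<'E'
from h import *
import sys
W=get_image("wrist");S=readout.get_state()
save(W,sys.argv[1],sc=1.5)
V=np.array(W["view"]);print("cam",-V[:3,:3].T@V[:3,3],"ee",S["ee_pos"])
for t in sys.argv[2:]: print(t,[(np.round(d["at"],1).tolist(),round(d["score"],2)) for d in finder.landmark_of(W,t)][:4])
E
python3 w.py w1.png rod_grip block_hole bore_top
python3 - <<'E'
from h import *
W=get_image("wrist")
for X in [(.5045,-.1233,.1562),(.5045,-.1233,.177),(.5054,-.1244,.06)]: print(proj(W,X))
s=readout.get_state();print(np.array(s["eef_rot"]).T@(np.array([.5045,-.1233,.30])-s["ee_pos"]))
E
```

```text
cam [ 0.47459226 -0.28193525  0.46769094] ee [ 0.41137032 -0.30053058  0.30954898]
rod_grip [([118.2, 25.4], 0.85), ([91.6, 162.1], 0.79)]
block_hole [([150.2, 41.0], 0.66)]
bore_top [([146.1, 42.2], 0.23)]
[113.86375566  24.16262958]
[103.82716146  18.06697187]
[148.11797082  44.18064425]
[ 0.16141958 -0.14007997  0.00752035]
```

View pics/w1.png

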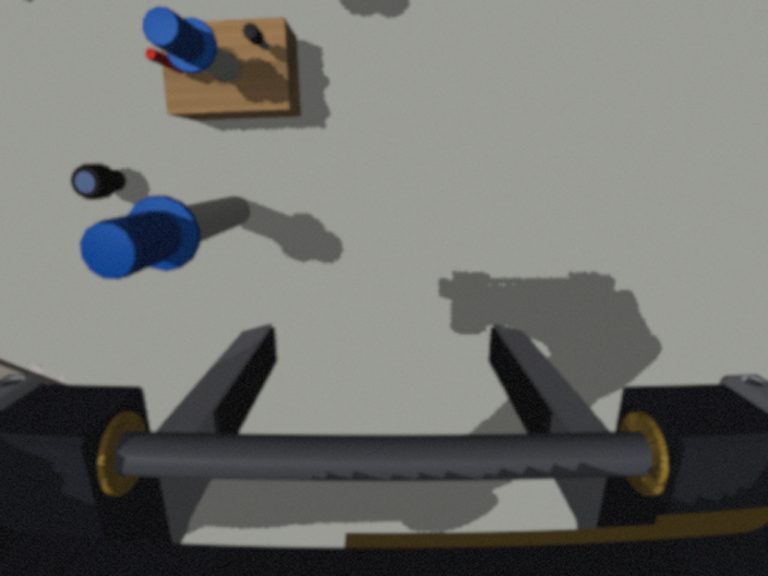

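```bash
python3 -m handwheel '{"linear":[[20,-30,0],[20,-30,0],[20,-30,0],[20,-30,0],[0,0,0]],"rot":[[0,0,0],[0,0,0],[0,0,0],[0,0,0],[0,0,0]],"gripper":[-1,-1,-1,-1,-1]}'
cat > m.py <<'E'
from h import *
import sys,pickle
W=get_image("wrist");s=readout.get_state();print("ee",np.round(s["ee_pos"],4))
for t in sys.argv[2:]:
  for d in finder.trace(W,t)[:2]:
    ys,xs=np.nonzero(d["mask"]);print(t,round(d["score"],2),np.round(d["box"]),xs.mean(),ys.mean())
  print([(np.round(d["at"],1).tolist(),round(d["score"],2)) for d in finder.landmark_of(W,t)][:3])
pickle.dump(W,open(sys.argv[1]+".pkl","wb"))
E
python3 m.py v1 rod_grip rod_tip block_hole bore_top
python3 -m handwheel '{"linear":[[20,-10,0],[20,0,0],[0,0,0]],"rot":[[0,0,0],[0,0,0],[0,0,0]],"gripper":[-1,-1,-1]}'
python3 m.py v2 rod_grip rod_tip block_hole bore_top
python3 - <<'E'
from h import *
import pickle
a,b=[pickle.load(open(f"v{i}.pkl","rb")) for i in (1,2)]
cv2.imwrite("pics/v.png",cv2.resize(np.vstack([a["img"][:260],b["img"][:260]])[:,:,::-1],None,fx=1.15,fy=1.15))
E
```

```text
clock: 2.6
ee_pos: [0.4339, -0.1798, 0.3071]
eef_rot: [[0.941, 0.338, -0.002], [0.338, -0.941, -0.015], [-0.007, 0.013, -1.0]]
wrist_force: [-0.0, 0.2, 0.8]
width: 1.0
ee [ 0.433  -0.1837  0.3072]
rod_grip 0.86 [211.  83. 247. 117.] 227.73206751054852 98.67088607594937
rod_grip 0.78 [189. 175. 240. 270.] 214.66655518394649 225.0418060200669
[([225.8, 99.4], 0.84), ([211.5, 235.5], 0.56)]
rod_tip 0.84 [214.  83. 247. 118.] 227.6926454445664 98.24807903402854
rod_tip 0.79 [191. 175. 240. 266.] 214.81667209378054 224.5594268967763
[([266.4, 19.3], 0.72), ([224.4, 184.5], 0.58)]
block_hole 0.61 [190.  66. 272. 130.] 233.01865768333766 100.33506089660534
[([232.5, 100.1], 0.79)]
bore_top 0.73 [ 12.   0. 119.  50.] 70.38947368421053 16.428947368421053
[]
clock: 3.3
ee_pos: [0.4666, -0.1658, 0.3066]
eef_rot: [[0.946, 0.324, -0.003], [0.324, -0.946, -0.019], [-0.009, 0.017, -1.0]]
wrist_force: [1.1, -1.1, 0.9]
width: 1.001
ee [ 0.4647 -0.1663  0.3065]
rod_grip 0.81 [212. 116. 247. 148.] 229.07101280558788 131.20372526193248
rod_grip 0.7 [196. 197. 243. 290.] 219.64735772357724 249.1619241192412
[([215.8, 268.0], 0.93), ([227.8, 132.7], 0.61)]
rod_tip 0.79 [243.   0. 306.  57.] 273.37121544537075 21.590171127687583
rod_tip 0.66 [213. 114. 246. 151.] 228.97377830750895 130.95351609058403
[([264.7, 43.3], 0.94), ([227.0, 207.0], 0.56)]
[([233.4, 129.0], 0.85)]
bore_top 0.62 [  2.   0. 131.  76.] 65.03744454303461 28.21401952085182
[]
```

View pics/v.png

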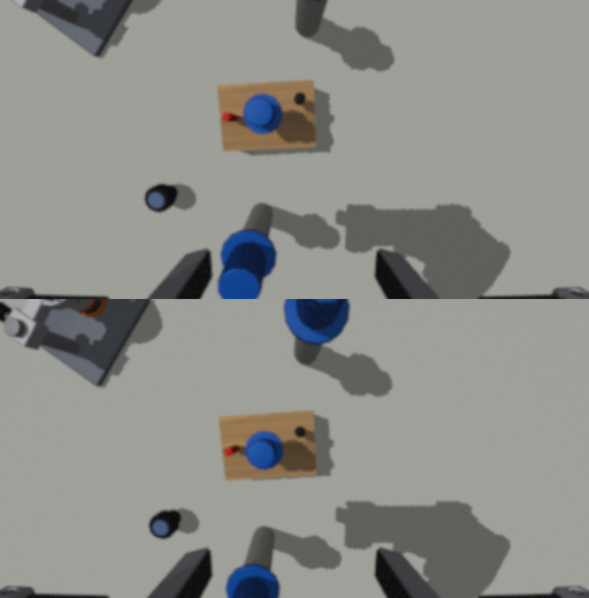

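Run:
```python
from h import *
import pickle
from scipy.spatial.transform import Rotation as R
a,b=[pickle.load(open(f"v{i}.pkl","rb")) for i in (1,2)]
print("grip w",tri([(a,(225.8,99.4)),(b,(227.8,132.7))]))
print("hole w",tri([(a,(232.5,100.1)),(b,(233.4,129.0))]))
for p,u,v in ((a,(225.8,99.4),(232.5,100.1)),(b,(227.8,132.7),(233.4,129.0))): print(atz(p,u,.1545),atz(p,v,.06))
s=readout.get_state();Rm=np.array(s["eef_rot"]);p=np.array(s["ee_pos"])
x=Rm[:,0]*[1,1,0];x/=np.linalg.norm(x);z=np.array([0,0,-1.]);G=np.c_[x,np.cross(z,x),z]
print("rot needed",R.from_matrix(Rm.T@G).as_rotvec(degrees=True)); print("to above grip (post-rot)",G.T@(np.array([.505,-.1235,.23])-p)*1e3)
```

```text
grip w (array([ 0.50519788, -0.12376968,  0.13832813]), [np.float64(0.0002900363583318311), np.float64(0.0002900363583318542)])
hole w (array([ 0.50723059, -0.12712996,  0.08919861]), [np.float64(5.85642931733471e-05), np.float64(5.856429317338455e-05)])
[ 0.50501738 -0.12494992  0.1545    ] [ 0.50752552 -0.12519801  0.06      ]
[ 0.50688501 -0.12478118  0.1545    ] [ 0.50489111 -0.12614369  0.06      ]
rot needed [0.95431944 0.68363342 0.0056935 ]
to above grip (post-rot) [ 53.37907196 -27.78256798  76.74040826]
```

```bash
python3 -m handwheel '{"linear":[[0,0,0],[27,-14,0],[27,-14,0],[0,0,0]],"rot":[[0.95,0.68,0],[0,0,0],[0,0,0],[0,0,0]],"gripper":[-1,-1,-1,-1]}'
cat > st.py <<'E'
from h import *
from scipy.spatial.transform import Rotation as R
import sys
s=readout.get_state();Rm=np.array(s["eef_rot"]);p=np.array(s["ee_pos"])
x=Rm[:,0]*[1,1,0];x/=np.linalg.norm(x);z=np.array([0,0,-1.]);G=np.c_[x,np.cross(z,x),z]
print("t",s["clock"],"ee",p.round(4),"F",np.round(s["wrist_force"],2),"w",round(s["width"],3))
print("rot to level",R.from_matrix(Rm.T@G).as_rotvec(degrees=True).round(2))
if len(sys.argv)>3: print("shift mm",(Rm.T@(np.array(list(map(float,sys.argv[1:4])))-p)*1e3).round(1))
E
python3 st.py .5055 -.1242 .160
python3 w.py w3.png rod_grip block_hole
```

```text
clock: 4.08
ee_pos: [0.5051, -0.1248, 0.3074]
eef_rot: [[0.949, 0.314, 0.001], [0.314, -0.949, -0.0], [0.001, 0.001, -1.0]]
wrist_force: [0.4, 0.8, 0.5]
width: 1.003
t 4.0833 ee [ 0.5051 -0.1248  0.3074] F [0.44 0.78 0.51] w 1.003
rot to level [ 0.04 -0.04 -0.  ]
shift mm [  0.5  -0.5 147.4]
cam [ 0.57507505 -0.10167475  0.46584195] ee [ 0.50322925 -0.1269971   0.30727359]
rod_grip [([251.7, 182.6], 0.81), ([310.1, 58.5], 0.81), ([248.1, 311.6], 0.58)]
block_hole [([254.1, 161.6], 0.85)]
```

View pics/w3.png

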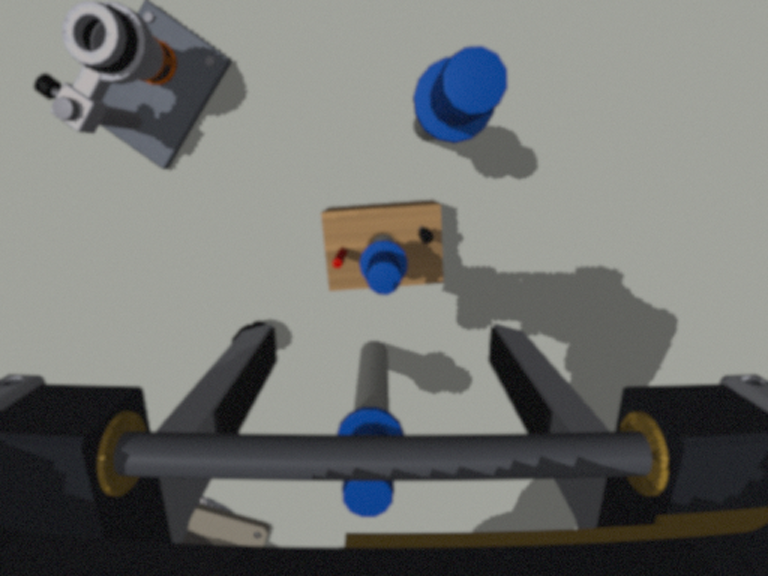

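```bash
python3 st.py .5055 -.1242 .160
python3 - <<'E'
from h import *
import pickle
a,b=[pickle.load(open(f"v{i}.pkl","rb")) for i in (1,2)]
W=get_image("wrist");pickle.dump(W,open("v3.pkl","wb"));print(readout.get_state()["ee_pos"])
l=[d["at"] for d in finder.landmark_of(W,"rod_grip")];print(l)
l=min(l,key=lambda q:abs(q[1]-181)+abs(q[0]-254))
print(tri([(a,(225.8,99.4)),(b,(227.8,132.7)),(W,l)]),tri([(a,(225.8,99.4)),(W,l)]))
print("at z",atz(W,l,.1545))
print("hole",atz(W,finder.landmark_of(W,"block_hole")[0]["at"],.06))
print("bore",atz(W,(62,22),.13),[d["at"] for d in finder.landmark_of(W,"bore_top")])
# grip top disc
print("gripdisc",atz(W,(384.5/1.5,277/1.5),.177))
E
```

```text
t 4.2333 ee [ 0.5014 -0.1294  0.3072] F [-1.2  -1.29  0.12] w 1.0
rot to level [0.14 0.22 0.  ]
shift mm [  6.1  -4.  147.1]
[ 0.50109829 -0.12982997  0.30722767]
[[251.8, 175.9], [307.8, 50.6]]
(array([ 0.50564097, -0.12477019,  0.15199129]), [np.float64(0.0006149092638868985), np.float64(0.0010016161495638586), np.float64(0.0004179535372916181)]) (array([ 0.50511042, -0.12482454,  0.15176062]), [np.float64(0.00014475486027918115), np.float64(0.00014475486027920164)])
at z [ 0.50577834 -0.12477887  0.1545    ]
hole [ 0.50963746 -0.12375155  0.06      ]
bore [0.60071314 0.12265709 0.13      ] [[53.7, 15.1]]
gripdisc [ 0.50330486 -0.13061217  0.177     ]
```

```bash
python3 -m handwheel '{"linear":[[6.5,-3,20],[0,0,30],[0,0,0],[0,0,0],[0,0,0]],"rot":[[0.14,0.2,0],[0,0,0],[0,0,0],[0,0,0],[0,0,0]],"gripper":[-1,-1,-1,-1,-1]}'
python3 st.py .5056 -.1248 .159
python3 -m handwheel '{"linear":[[0,0,0],[0,0,0],[0,0,0]],"rot":[[0,0,0],[0,0,0],[0,0,0]],"gripper":[-1,-1,-1]}'
python3 st.py .5056 -.1248 .159
```

```text
clock: 4.85
ee_pos: [0.5062, -0.1283, 0.2588]
eef_rot: [[0.953, 0.303, 0.004], [0.303, -0.953, -0.002], [0.003, 0.003, -1.0]]
wrist_force: [0.2, -0.0, -0.5]
width: 1.0
t 4.85 ee [ 0.5062 -0.1283  0.2588] F [ 0.21 -0.02 -0.47] w 1.0
rot to level [ 0.17 -0.17 -0.  ]
shift mm [ 0.2 -3.8 99.8]
clock: 5.1
ee_pos: [0.5076, -0.1292, 0.2621]
eef_rot: [[0.953, 0.302, 0.009], [0.302, -0.953, -0.003], [0.007, 0.006, -1.0]]
wrist_force: [0.1, 1.1, -0.8]
width: 1.004
t 5.1 ee [ 0.5076 -0.1292  0.2621] F [ 0.09  1.06 -0.82] w 1.004
rot to level [ 0.32 -0.42 -0.  ]
shift mm [ -1.3  -5.4 103.1]
```

```bash
python3 -m handwheel '{"linear":[[-1,-5,25],[0,0,25],[0,0,20],[0,0,10]],"rot":[[0.3,-0.4,0],[0,0,0],[0,0,0],[0,0,0]],"gripper":[-1,-1,-1,-1]}'
python3 st.py .5056 -.1248 .159
```

```text
clock: 5.43
ee_pos: [0.5112, -0.1261, 0.1863]
eef_rot: [[0.953, 0.301, 0.016], [0.301, -0.954, -0.004], [0.014, 0.008, -1.0]]
wrist_force: [-0.2, 0.1, 0.3]
width: 1.003
t 5.4333 ee [ 0.5112 -0.1261  0.1863] F [-0.23  0.08  0.33] w 1.003
rot to level [ 0.47 -0.82 -0.  ]
shift mm [-5.3 -3.2 27.2]
```

```bash
python3 -m handwheel '{"linear":[[-5,-3,8],[0,0,6],[0,0,0]],"rot":[[0.5,-1.0,0],[0,-0.2,0],[0,0,0]],"gripper":[-1,-1,-1]}'
python3 st.py .5056 -.1248 .159
```

```text
clock: 5.68
ee_pos: [0.5049, -0.1247, 0.1707]
eef_rot: [[0.953, 0.301, -0.01], [0.301, -0.953, -0.001], [-0.01, -0.002, -1.0]]
wrist_force: [0.1, -0.2, -0.8]
width: 0.998
t 5.6833 ee [ 0.5049 -0.1247  0.1707] F [ 0.05 -0.19 -0.79] w 0.998
rot to level [-0.11  0.57 -0.  ]
shift mm [ 0.8  0.4 11.7]
```

```bash
python3 -m handwheel '{"linear":[[0.5,0.3,6],[0,0,4],[0,0,0]],"rot":[[-0.1,0.4,0],[0,0,0],[0,0,0]],"gripper":[-1,-1,-1]}'
python3 st.py .5056 -.1248 .159
```

```text
clock: 5.93
ee_pos: [0.507, -0.125, 0.1614]
eef_rot: [[0.953, 0.302, 0.001], [0.302, -0.953, -0.001], [0.001, 0.002, -1.0]]
wrist_force: [-0.0, 0.2, -0.1]
width: 1.001
t 5.9333 ee [ 0.507  -0.125   0.1614] F [-0.05  0.16 -0.09] w 1.001
rot to level [ 0.1  -0.04 -0.  ]
shift mm [-1.2 -0.6  2.4]
```

Now close.

```bash
python3 -m handwheel '{"linear":[[-1,-0.5,2],[0,0,0],[0,0,0],[0,0,0],[0,0,0]],"rot":[[0.1,0,0],[0,0,0],[0,0,0],[0,0,0],[0,0,0]],"gripper":[1,1,1,1,1]}'
python3 -m handwheel '{"linear":[[0,0,0],[0,0,0],[0,0,0],[0,0,0],[0,0,0]],"rot":[[0,0,0],[0,0,0],[0,0,0],[0,0,0],[0,0,0]],"gripper":[1,1,1,1,1]}'
python3 st.py .5056 -.1248 .159
```

```text
clock: 6.35
ee_pos: [0.5066, -0.1252, 0.1605]
eef_rot: [[0.954, 0.301, 0.003], [0.301, -0.954, -0.0], [0.003, 0.001, -1.0]]
wrist_force: [0.3, -0.4, -0.1]
width: 0.682
clock: 6.77
ee_pos: [0.5069, -0.1252, 0.1609]
eef_rot: [[0.954, 0.301, 0.004], [0.301, -0.954, -0.0], [0.004, 0.002, -1.0]]
wrist_force: [0.8, 0.7, 0.2]
width: 0.327
t 6.7667 ee [ 0.5069 -0.1252  0.1609] F [0.75 0.73 0.15] w 0.327
rot to level [ 0.09 -0.22 -0.  ]
shift mm [-1.2 -0.8  1.9]
```

```bash
python3 -m handwheel '{"linear":[[-0.5,-0.3,0.8],[0,0,0],[0,0,0],[0,0,0],[0,0,0]],"rot":[[0,0,0],[0,0,0],[0,0,0],[0,0,0],[0,0,0]],"gripper":[1,1,1,1,1]}'
python3 st.py .5056 -.1248 .159
```

```text
clock: 7.18
ee_pos: [0.5065, -0.1251, 0.1602]
eef_rot: [[0.954, 0.301, 0.005], [0.301, -0.954, -0.0], [0.004, 0.002, -1.0]]
wrist_force: [-0.3, 0.0, 1.2]
width: 0.251
t 7.1833 ee [ 0.5065 -0.1251  0.1602] F [-0.32  0.02  1.17] w 0.251
rot to level [ 0.1  -0.25 -0.  ]
shift mm [-0.8 -0.5  1.2]
```

```bash
python3 -m handwheel '{"linear":[[0,0,-8],[0,0,-12],[0,0,-12],[0,0,-12]],"rot":[[0.1,-0.2,0],[0,0,0],[0,0,0],[0,0,0]],"gripper":[1,1,1,1]}'
python3 st.py .5065 -.1251 .30
```

```text
clock: 7.52
ee_pos: [0.5054, -0.1247, 0.2025]
eef_rot: [[0.953, 0.302, -0.004], [0.302, -0.953, 0.001], [-0.003, -0.002, -1.0]]
wrist_force: [0.5, -0.1, -1.4]
width: 0.253
t 7.5167 ee [ 0.5054 -0.1247  0.2025] F [ 0.53 -0.15 -1.44] w 0.253
rot to level [-0.14  0.17 -0.  ]
shift mm [  0.6   0.4 -97.5]
```

```bash
python3 -m handwheel '{"linear":[[0.5,0.3,-20],[0,0,-25],[0,0,-30],[0,0,-25],[0,0,-6]],"rot":[[-0.1,0.2,0],[0,0,0],[0,0,0],[0,0,0],[0,0,0]],"gripper":[1,1,1,1,1]}'
python3 st.py .5965 .125 .31
python3 w.py w4.png rod_grip bore_top
python3 - <<'E'
from h import *
S=get_image("scene");T=get_image("top")
save(S,"s4.png",(100,60,400,285),2.6)
for n,p in (("S",S),("T",T)):
  print([(n,t,[(np.round(d["at"],1).tolist(),round(d["score"],2)) for d in finder.landmark_of(p,t)][:2]) for t in ("bore_top","block_hole")])
  for t in ("rod_tip","rod_grip"): print(n,t,[(np.round(d["at"],1).tolist(),round(d["score"],2)) for d in finder.landmark_of(p,t)])
E
```

```text
clock: 7.93
ee_pos: [0.5044, -0.1246, 0.3117]
eef_rot: [[0.953, 0.302, -0.004], [0.302, -0.953, 0.002], [-0.004, -0.003, -1.0]]
wrist_force: [0.8, -0.5, -1.4]
width: 0.25
t 7.9333 ee [ 0.5044 -0.1246  0.3117] F [ 0.82 -0.46 -1.36] w 0.25
rot to level [-0.18  0.21 -0.  ]
shift mm [ 163.2 -210.2    1.7]
cam [ 0.57543834 -0.1028436   0.46980151] ee [ 0.50429037 -0.1246497   0.31122198]
rod_grip [([311.6, 57.9], 0.91), ([254.9, 241.2], 0.66)]
bore_top [([64.7, 21.2], 0.83), ([111.6, 47.7], 0.49)]
[('S', 'bore_top', [([300.5, 196.0], 0.79)]), ('S', 'block_hole', [([162.5, 207.7], 0.86)])]
S rod_tip [([157.7, 164.7], 0.83), ([170.9, 274.8], 0.71), ([147.9, 186.9], 0.6), ([232.2, 313.2], 0.16)]
S rod_grip [([133.1, 117.6], 0.76), ([156.4, 198.5], 0.74)]
[('T', 'bore_top', [([218.8, 187.4], 0.69), ([329.7, 240.8], 0.35)]), ('T', 'block_hole', [([281.2, 303.9], 0.73), ([329.9, 240.7], 0.71)])]
T rod_tip [([335.5, 299.1], 0.88), ([328.9, 194.6], 0.62)]
T rod_grip [([358.4, 297.2], 0.97), ([347.3, 172.0], 0.93), ([224.5, 201.8], 0.58)]
```

View pics/s4.png

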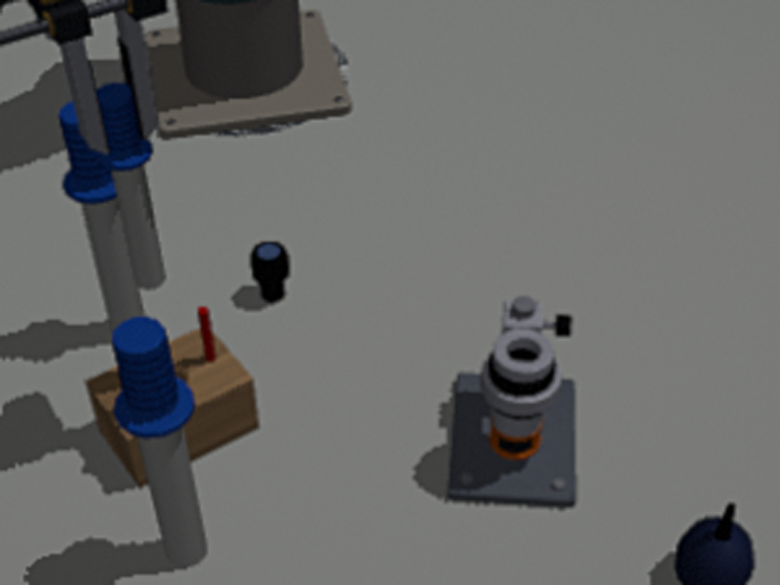

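```bash
python3 -m handwheel '{"linear":[[20,-40,0],[20,-41,0],[20,-41,0],[20,-41,0],[0,-20,0]],"rot":[[-0.2,0.2,0],[0,0,0],[0,0,0],[0,0,0],[0,0,0]],"gripper":[1,1,1,1,1]}'
cat > b.py <<'E'
from h import *
import pickle,sys
W=get_image("wrist");s=readout.get_state();print(s["clock"],"ee",np.round(s["ee_pos"],4))
l=[(np.round(d["at"],1),round(d["score"],2)) for d in finder.landmark_of(W,"bore_top")];print(l)
for u,_ in l[:2]: print(atz(W,u,.13))
pickle.dump(W,open(sys.argv[1]+".pkl","wb"))
# bore: dark disc -> ellipse of the silver ring
u=l[0][0].astype(int);g=cv2.cvtColor(W["img"],cv2.COLOR_RGB2GRAY);x0,y0=max(u[0]-45,0),max(u[1]-45,0);c=g[y0:u[1]+45,x0:u[0]+45]
cv2.imwrite("pics/"+sys.argv[1]+".png",cv2.resize(W["img"][y0:u[1]+45,x0:u[0]+45,::-1],None,fx=5,fy=5,interpolation=cv2.INTER_CUBIC));print("crop origin",x0,y0)
E
python3 b.py b1
python3 -m handwheel '{"linear":[[0,-15,0],[10,-5,0],[0,0,0]],"rot":[[0,0,0],[0,0,0],[0,0,0]],"gripper":[1,1,1]}'
python3 b.py b2; python3 st.py .5965 .125 .31
```

```text
clock: 9.0
ee_pos: [0.5257, 0.0618, 0.3068]
eef_rot: [[0.959, 0.283, -0.004], [0.283, -0.959, -0.003], [-0.005, 0.002, -1.0]]
wrist_force: [-0.2, 0.9, -0.8]
width: 0.25
9.05 ee [0.5233 0.0649 0.3068]
[(array([217. ,  94.7]), 0.78), (array([358.5,  36.3]), 0.26)]
[0.6021166  0.12723731 0.13      ]
[ 0.70399453 -0.00167098  0.13      ]
crop origin 172 49
clock: 9.35
ee_pos: [0.528, 0.0819, 0.3065]
eef_rot: [[0.958, 0.285, -0.006], [0.285, -0.958, -0.007], [-0.008, 0.005, -1.0]]
wrist_force: [0.4, -0.4, -1.3]
width: 0.251
9.4 ee [0.527  0.0813 0.3064]
[(array([232.2,  97.2]), 0.96), (array([235.4, 103.8]), 0.26)]
[0.60585169 0.13017274 0.13      ]
[0.60005186 0.12489305 0.13      ]
crop origin 187 52
t 9.45 ee [0.5267 0.0805 0.3064] F [ 0.44 -0.92 -1.07] w 0.25
rot to level [0.29 0.58 0.  ]
shift mm [ 79.5 -22.8  -4.6]
```

Run:
```python
from h import *
import pickle
from itertools import combinations
S=get_image("scene");T=get_image("top")
a,b=[pickle.load(open(f"b{i}.pkl","rb")) for i in (1,2)]
for n,p in(("a",a),("b",b),("T",T),("S",S)):
    l=finder.landmark_of(p,"bore_top");print(n,[(np.round(d["at"],1),d["score"]) for d in l][:2])
print("S,T",tri([(S,(300.8,195.)),(T,(219.2,188))]), atz(T,(219.2,188),.13))
print([ (t,np.round(d["at"],1),d["score"]) for t in ("rod_tip","rod_grip") for d in finder.landmark_of(S,t)])
print([ (t,np.round(d["at"],1),d["score"]) for t in ("rod_tip","rod_grip") for d in finder.landmark_of(T,t)])
save(S,"s5.png",(230,60,360,260),2.9)
im=[cv2.resize(cv2.imread(f"pics/b{i}.png"),(390,390)) for i in (1,2)]
cv2.imwrite("pics/b12.png",np.hstack(im))
```

```text
a [(array([217. ,  94.7]), 0.78), (array([358.5,  36.3]), 0.26)]
b [(array([232.2,  97.2]), 0.96), (array([235.4, 103.8]), 0.26)]
T []
S [(array([301.8, 192.2]), 0.72)]
S,T (array([0.60086316, 0.1332966 , 0.12440843]), [np.float64(0.0009025872442089248), np.float64(0.0009025872442089434)]) [0.59914074 0.1318157  0.13      ]
[('rod_tip', array([263.3, 159.4]), 0.9), ('rod_tip', array([171.4, 269.4]), 0.69), ('rod_tip', array([148.7, 186.7]), 0.6), ('rod_grip', array([263.4, 100.6]), 0.87), ('rod_grip', array([160.1, 197.9]), 0.66), ('rod_grip', array([131.3, 118.3]), 0.65), ('rod_grip', array([299.4, 191.8]), 0.32)]
[('rod_tip', array([336.1, 300.8]), 0.76), ('rod_tip', array([329.7, 196.1]), 0.63), ('rod_grip', array([347.1, 170.2]), 0.6)]
```

View pics/b12.png

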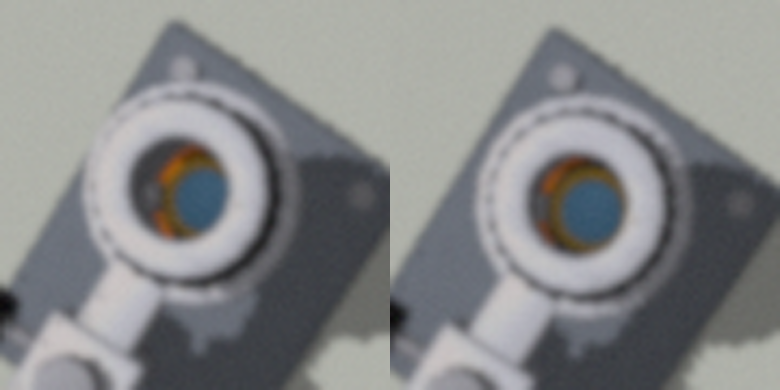

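```bash
cat > ring.py <<'E'
from h import *
def hole(p,guess,r=22):
    g=p["img"].astype(float); lum=g.min(2); 
    # radial edge search from guess: inner edge bright ring
    c=np.array(guess,float)
    L=cv2.GaussianBlur(lum.astype(np.float32),(0,0),0.7)
    for _ in range(4):
        pts=[]
        for t in np.linspace(0,2*np.pi,72,endpoint=False):
            rr=np.arange(6,18,.25);q=c[:,None]+np.array([[np.cos(t)],[np.sin(t)]])*rr
            v=cv2.remap(L,q[0].astype(np.float32)[None],q[1].astype(np.float32)[None],cv2.INTER_LINEAR)[0]
            i=np.argmax(np.gradient(v));pts.append(q[:,i])
        pts=np.array(pts,np.float32);e=cv2.fitEllipseAMS(pts);c=np.array(e[0])
    return e
if __name__=="__main__":
    import pickle
    a,b=[pickle.load(open(f"b{i}.pkl","rb")) for i in (1,2)]
    ea=hole(a,(213,92.3));eb=hole(b,(230.4,99.1));print(ea,eb)
    print(atz(a,ea[0],.13),atz(b,eb[0],.13),tri([(a,ea[0]),(b,eb[0])]))
    S=get_image("scene");print(hole(S,(301,194.6)))
    v3=pickle.load(open("v3.pkl","rb"))
E
python3 ring.py
```

```text
((212.6790771484375, 92.146484375), (22.761045455932617, 23.602449417114258), 149.24403381347656) ((229.6951141357422, 98.86492919921875), (22.57794761657715, 23.4803466796875), 138.80393981933594)
[0.60342926 0.13250125 0.13      ] [0.60336934 0.13234571 0.13      ] (array([0.60336132, 0.13212575, 0.13255563]), [np.float64(2.0138043330056373e-05), np.float64(2.0138043330121462e-05)])
((300.3721008300781, 202.09042358398438), (18.884260177612305, 26.971261978149414), 87.87928771972656)
```

Run:
```python
from h import *
import pickle
W=get_image("wrist");pickle.dump(W,open("c.pkl","wb"))
s=readout.get_state();R=np.array(s["eef_rot"]);p=np.array(s["ee_pos"])
for z in (-.02,0,.0255,.0305,.148): print(z,proj(W,p+R@[0,0,z]).round(1))
save(W,"c.png",(170,90,340,250),4.7)
for t in ("rod_tip","rod_grip"): print(t,[(np.round(d["at"],1),d["score"]) for d in finder.landmark_of(W,t)])
```

```text
-0.02 [254.7 257.4]
0 [254.8 241.2]
0.0255 [254.8 225. ]
0.0305 [254.8 222.3]
0.148 [254.9 182.4]
rod_tip [(array([401.4, 135.9]), 0.92), (array([255.4, 184.6]), 0.88)]
rod_grip [(array([499.3, 150.9]), 0.91), (array([253.6, 239.8]), 0.81), (array([412.8, 361.9]), 0.61)]
```

View pics/c.png

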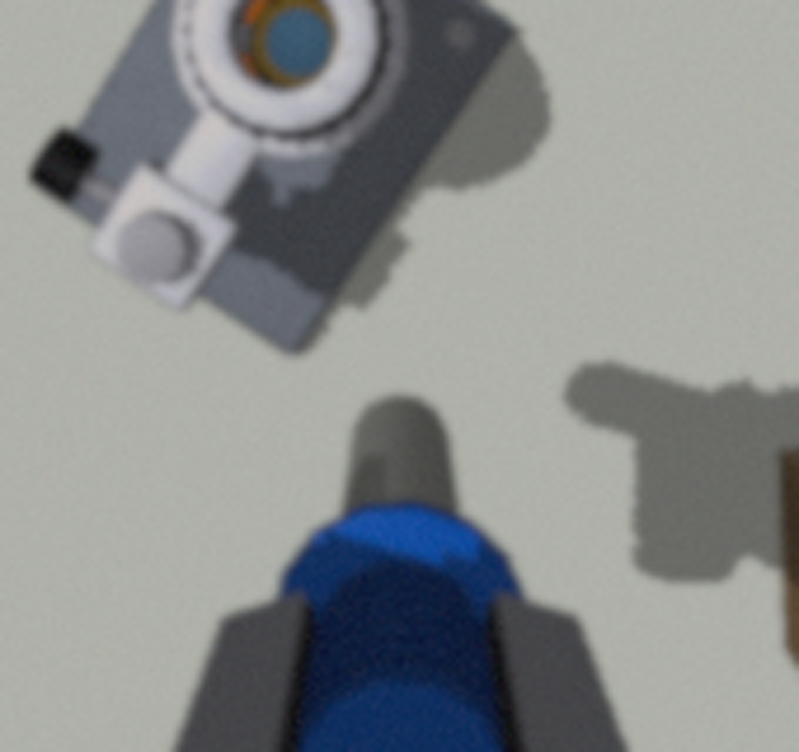

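```bash
cat > tip.py <<'E'
from h import *
from scipy.optimize import minimize
def tipfit(W,R,p,zt=.148,show=False):
    g=W["img"].astype(np.float32).mean(2)
    def sil(o):
        pts=[]
        for z,r in ((zt,.0102),(zt-.001,.0112),(.031,.0112)):
            for t in np.linspace(0,2*np.pi,60,endpoint=False):
                a=(z-.031)/(zt-.031)
                pts.append(proj(W,p+R@[o[0]*1e-3*a+o[2]*1e-3*(1-a)+r*np.cos(t),o[1]*1e-3*a+o[3]*1e-3*(1-a)+r*np.sin(t),z]))
        return cv2.convexHull(np.array(pts,np.float32))
    c=proj(W,p+R@[0,0,zt]).round().astype(int); x0,y0=c[0]-22,c[1]-22; k=8
    crop=g[y0:c[1]+11,x0:c[0]+22]; big=cv2.resize(crop,None,fx=k,fy=k,interpolation=cv2.INTER_CUBIC)
    bg=np.median(crop[:6]); fg=np.median(g[c[1]-2:c[1]+8,c[0]-5:c[0]+6])
    m=np.clip((bg-big)/(bg-fg),0,1)
    def cost(o):
        h=(sil(o).reshape(-1,2)-[x0,y0]+.5)*k-.5
        M=np.zeros(big.shape,np.float32);cv2.fillConvexPoly(M,np.round(h*16).astype(np.int32),1.,shift=4)
        M=cv2.GaussianBlur(M,(0,0),k*.6)
        return float(((M-m)**2).mean())+1e-4*(o[2]-o[0])**2+1e-4*(o[3]-o[1])**2
    r=minimize(cost,[-1,0,-1,0],method="Nelder-Mead",options=dict(initial_simplex=np.array([[-1,0,-1,0],[2,0,-1,0],[-1,2,-1,0],[-1,0,2,0],[-1,0,-1,2]],float),xatol=.02,fatol=1e-7))
    return r.x,r.fun
if __name__=="__main__":
    from ring import hole
    W=get_image("wrist");s=readout.get_state();R=np.array(s["eef_rot"]);p=np.array(s["ee_pos"])
    o,f=tipfit(W,R,p);print("tip offset tool mm (tipx,tipy,flx,fly)",o.round(2),f)
    tipw=p+R@[o[0]/1e3,o[1]/1e3,.148]; print("tip",tipw.round(4))
    h=hole(W,proj(W,(.6034,.1324,.13)));b=atz(W,h[0],.13);print("bore now",b.round(4),np.round(h[1],1))
    print("shift tool mm",(R.T@(b-tipw)*1e3).round(1),"t",s["clock"])
E
python3 tip.py; python3 st.py
```

```text
tip offset tool mm (tipx,tipy,flx,fly) [-1.69 -0.06 -1.8  -0.  ] 0.013617716847773687
tip [0.5234 0.0801 0.1585]
bore now [0.6035 0.1324 0.13  ] [22.8 23.3]
shift tool mm [ 92.  -27.4  27.5] t 10.2
t 10.2 ee [0.5263 0.0815 0.3065] F [-0.46  0.49 -0.39] w 0.249
rot to level [0.25 0.56 0.  ]
```

```bash
python3 -m handwheel '{"linear":[[25,-8,0],[25,-8,0],[25,-8,0],[12,-3,0],[0,0,0]],"rot":[[0.25,0.56,0],[0,0,0],[0,0,0],[0,0,0],[0,0,0]],"gripper":[1,1,1,1,1]}'
python3 st.py .6051 .1329 .3065
python3 tip.py
```

```text
clock: 10.62
ee_pos: [0.6038, 0.1327, 0.3061]
eef_rot: [[0.959, 0.282, -0.0], [0.282, -0.959, -0.001], [-0.001, 0.001, -1.0]]
wrist_force: [-0.1, -0.1, -0.6]
width: 0.251
t 10.6167 ee [0.6038 0.1327 0.3061] F [-0.12 -0.12 -0.59] w 0.251
rot to level [0.04 0.03 0.  ]
shift mm [ 1.3  0.2 -0.4]
tip offset tool mm (tipx,tipy,flx,fly) [ 8.21  0.25 13.79  3.86] 0.1438245400189253
tip [0.6104 0.134  0.158 ]
bore now [0.5996 0.1314 0.13  ] [22.1 27.9]
shift tool mm [-11.1  -0.5  28. ] t 10.6667
```

```bash
python3 st.py .6051 .1329 .3065; python3 -m handwheel '{"linear":[[2.5,0.6,8],[0,0,7],[0,0,2],[0,0,0]],"rot":[[0,0,0],[0,0,0],[0,0,0],[0,0,0]],"gripper":[1,1,1,1]}'
python3 st.py .6051 .1329 .284
```

```text
t 10.6667 ee [0.6027 0.1322 0.306 ] F [-0.4  -0.24 -0.96] w 0.249
rot to level [0.05 0.11 0.  ]
shift mm [ 2.5 -0.  -0.5]
clock: 11.0
ee_pos: [0.6024, 0.1296, 0.2869]
eef_rot: [[0.96, 0.281, -0.005], [0.281, -0.96, -0.004], [-0.006, 0.002, -1.0]]
wrist_force: [-0.2, -0.2, -1.8]
width: 0.251
t 11.0 ee [0.6024 0.1296 0.2869] F [-0.25 -0.2  -1.82] w 0.251
rot to level [0.12 0.33 0.  ]
shift mm [ 3.5 -2.4  2.9]
```

```bash
python3 -m handwheel '{"linear":[[3.5,-2.4,1],[0,0,0]],"rot":[[0.1,0.3,0],[0,0,0]],"gripper":[1,1]}'
python3 st.py .6051 .1329 .284; python3 -m handwheel '{"linear":[[0,0,0],[0,0,0]],"rot":[[0,0,0],[0,0,0]],"gripper":[1,1]}'
python3 st.py .6051 .1329 .284
```

```text
clock: 11.17
ee_pos: [0.6043, 0.132, 0.2856]
eef_rot: [[0.96, 0.28, -0.001], [0.28, -0.96, -0.001], [-0.001, 0.001, -1.0]]
wrist_force: [0.0, 0.2, -1.1]
width: 0.25
t 11.1667 ee [0.6043 0.132  0.2856] F [ 0.03  0.15 -1.1 ] w 0.25
rot to level [0.03 0.07 0.  ]
shift mm [ 1.  -0.6  1.6]
clock: 11.33
ee_pos: [0.6043, 0.1319, 0.286]
eef_rot: [[0.96, 0.28, -0.0], [0.28, -0.96, -0.001], [-0.001, 0.001, -1.0]]
wrist_force: [-0.2, -0.1, -1.7]
width: 0.251
t 11.3333 ee [0.6043 0.1319 0.286 ] F [-0.2  -0.11 -1.67] w 0.251
rot to level [0.04 0.04 0.  ]
shift mm [ 1.1 -0.8  2. ]
```

```bash
python3 -m handwheel '{"linear":[[1.2,-0.9,0],[0.2,-0.1,0],[0,0,0]],"rot":[[0,0,0],[0,0,0],[0,0,0]],"gripper":[1,1,1]}'
python3 st.py .6051 .1329 .284
python3 - <<'E'
from h import *
W=get_image("wrist");S=get_image("scene")
a=cv2.resize(W["img"][145:225,205:305],None,fx=4,fy=4,interpolation=cv2.INTER_CUBIC)
b=cv2.resize(S["img"][130:210,250:350],None,fx=4,fy=4,interpolation=cv2.INTER_CUBIC)
cv2.imwrite("pics/d.png",np.hstack([a,b])[:,:,::-1])
E
```

```text
clock: 11.58
ee_pos: [0.6057, 0.1333, 0.2867]
eef_rot: [[0.96, 0.279, 0.001], [0.279, -0.96, -0.001], [0.001, 0.001, -1.0]]
wrist_force: [0.1, -0.4, -1.0]
width: 0.252
t 11.5833 ee [0.6057 0.1333 0.2867] F [ 0.1  -0.44 -1.05] w 0.252
rot to level [ 0.04 -0.03 -0.  ]
shift mm [-0.7  0.2  2.7]
```

View pics/d.png

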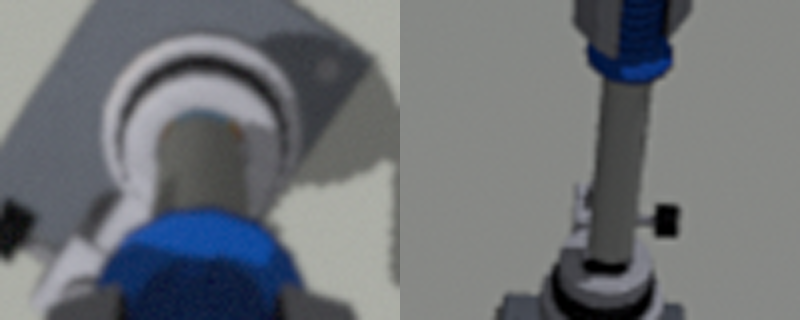

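```bash
python3 -m handwheel '{"linear":[[-0.6,0.2,3],[0,0,3],[0,0,3]],"rot":[[0,0,0],[0,0,0],[0,0,0]],"gripper":[1,1,1]}'
python3 st.py .6051 .1329 .2
```

```text
clock: 11.93
ee_pos: [0.6055, 0.1331, 0.2777]
eef_rot: [[0.96, 0.279, 0.002], [0.279, -0.96, -0.0], [0.002, 0.001, -1.0]]
wrist_force: [0.9, -0.4, -1.1]
width: 0.251
t 11.9333 ee [0.6055 0.1331 0.2777] F [ 0.9  -0.44 -1.07] w 0.251
rot to level [ 0.04 -0.11 -0.  ]
shift mm [-0.6 -0.  77.7]
```

```bash
python3 -m handwheel '{"linear":[[-0.5,0,2.5],[0,0,2.5],[0,0,2.5]],"rot":[[0,-0.1,0],[0,0,0],[0,0,0]],"gripper":[1,1,1]}'
python3 st.py .6051 .1329 .2
```

```text
clock: 12.18
ee_pos: [0.6047, 0.1327, 0.2688]
eef_rot: [[0.96, 0.279, -0.001], [0.279, -0.96, -0.001], [-0.001, 0.001, -1.0]]
wrist_force: [-0.4, 0.3, -1.4]
width: 0.249
t 12.1833 ee [0.6047 0.1327 0.2688] F [-0.4   0.32 -1.44] w 0.249
rot to level [0.05 0.06 0.  ]
shift mm [ 0.5 -0.1 68.8]
```

In the bore with no contact force. Going down further.

```bash
python3 -m handwheel '{"linear":[[0.4,0,4],[0,0,4],[0,0,4]],"rot":[[0,0.05,0],[0,0,0],[0,0,0]],"gripper":[1,1,1]}'
python3 st.py .6051 .1329 .2
python3 -m handwheel '{"linear":[[0.2,-0.2,4],[0,0,4],[0,0,3]],"rot":[[0,0,0],[0,0,0],[0,0,0]],"gripper":[1,1,1]}'
python3 st.py .6051 .1329 .2
```

```text
clock: 12.43
ee_pos: [0.6051, 0.1329, 0.2556]
eef_rot: [[0.96, 0.279, 0.0], [0.279, -0.96, -0.001], [0.0, 0.001, -1.0]]
wrist_force: [-0.3, -0.4, -0.9]
width: 0.249
t 12.4333 ee [0.6051 0.1329 0.2556] F [-0.32 -0.39 -0.86] w 0.249
rot to level [ 0.04 -0.   -0.  ]
shift mm [-0.  -0.1 55.6]
clock: 12.68
ee_pos: [0.605, 0.1331, 0.2428]
eef_rot: [[0.96, 0.279, -0.001], [0.279, -0.96, -0.001], [-0.001, 0.001, -1.0]]
wrist_force: [0.9, -0.3, -0.6]
width: 0.253
t 12.6833 ee [0.605  0.1331 0.2428] F [ 0.94 -0.27 -0.63] w 0.253
rot to level [0.04 0.06 0.  ]
shift mm [ 0.1  0.2 42.8]
```

```bash
for i in 1 2 3 4; do python3 -m handwheel '{"linear":[[0,0,1],[0,0,1]],"rot":[[0,0,0],[0,0,0]],"gripper":[1,1]}' | grep -E "ee_pos|force"; done; python3 st.py .6051 .1329 .2
```

```text
ee_pos: [0.6047, 0.133, 0.2398]
wrist_force: [0.0, -0.1, -0.7]
ee_pos: [0.6048, 0.133, 0.2376]
wrist_force: [-0.3, -0.4, -0.8]
ee_pos: [0.605, 0.1331, 0.2358]
wrist_force: [-0.0, -0.1, -1.1]
ee_pos: [0.6051, 0.1331, 0.2338]
wrist_force: [-0.4, 0.3, -1.8]
t 13.35 ee [0.6051 0.1331 0.2338] F [-0.36  0.29 -1.85] w 0.249
rot to level [0.04 0.04 0.  ]
shift mm [-0.1  0.2 33.8]
```

```bash
python3 -m handwheel '{"linear":[[0,-0.1,1],[0,0,1],[0,0,1]],"rot":[[0,0,0],[0,0,0],[0,0,0]],"gripper":[1,1,1]}' | grep -E "ee_pos|force"
python3 -m handwheel '{"linear":[[0,0,1],[0,0,1],[0,0,1]],"rot":[[0,0,0],[0,0,0],[0,0,0]],"gripper":[1,1,1]}' | grep -E "ee_pos|force"
```

```text
ee_pos: [0.6051, 0.1331, 0.2306]
wrist_force: [0.0, -0.5, -0.2]
ee_pos: [0.6051, 0.1331, 0.2273]
wrist_force: [-0.3, -0.3, -1.6]
```

```bash
python3 -m handwheel '{"linear":[[0,0,1],[0,0,1],[0,0,1]],"rot":[[0,0,0],[0,0,0],[0,0,0]],"gripper":[1,1,1]}' | grep -E "ee_pos|force"
python3 st.py .6051 .1329 .2
```

```text
ee_pos: [0.6051, 0.1331, 0.224]
wrist_force: [-0.4, 0.0, -2.3]
t 14.1 ee [0.6051 0.1331 0.224 ] F [-0.4   0.05 -2.28] w 0.248
rot to level [0.05 0.04 0.  ]
shift mm [-0.   0.2 24. ]
```

```bash
python3 -m handwheel '{"linear":[[0,0.1,1],[0,0,1],[0,0,1]],"rot":[[0,0,0],[0,0,0],[0,0,0]],"gripper":[1,1,1]}' | grep -E "ee_pos|force"
```

```text
ee_pos: [0.6054, 0.1331, 0.2216]
wrist_force: [-2.4, -1.2, 9.2]
```

```bash
python3 -m handwheel '{"linear":[[0,0,1],[0,0,1]],"rot":[[0,0,0],[0,0,0]],"gripper":[1,1]}' | grep -E "ee_pos|force"
```

```text
ee_pos: [0.6054, 0.1331, 0.2215]
wrist_force: [-2.7, -0.6, 6.6]
```

```bash
python3 -m handwheel '{"linear":[[0,0,1],[0,0,1]],"rot":[[0,0,0],[0,0,0]],"gripper":[1,1]}' | grep -E "ee_pos|force"; python3 st.py .6051 .1329 .2
```

```text
ee_pos: [0.6053, 0.1331, 0.2215]
wrist_force: [-1.4, -1.2, 4.1]
t 14.6833 ee [0.6053 0.1331 0.2215] F [-1.36 -1.23  4.1 ] w 0.248
rot to level [ 0.06 -0.09 -0.  ]
shift mm [-0.2  0.1 21.5]
```

```bash
python3 -m handwheel '{"linear":[[-0.2,0,1.6],[0,0,1.6],[0,0,1.6]],"rot":[[0,0,0],[0,0,0],[0,0,0]],"gripper":[1,1,1]}' | grep -E "ee_pos|force"
```

```text
ee_pos: [0.6052, 0.1332, 0.221]
wrist_force: [-1.6, -0.8, 7.4]
```

```bash
python3 -m handwheel '{"linear":[[0,0,2],[0,0,2]],"rot":[[0,0,0],[0,0,0]],"gripper":[1,1]}' | grep -E "ee_pos|force"; python3 st.py .6051 .1329 .2
```

```text
ee_pos: [0.6052, 0.1332, 0.22]
wrist_force: [-2.6, -0.5, 8.3]
t 15.1 ee [0.6052 0.1332 0.22  ] F [-2.6  -0.53  8.33] w 0.248
rot to level [ 0.1  -0.29 -0.  ]
shift mm [-0.3  0.2 20. ]
```

```bash
python3 -m handwheel '{"linear":[[-0.3,0.2,2.3],[0,0,2.3],[0,0,2.3],[0,0,2.3]],"rot":[[0.1,-0.3,0],[0,-0.1,0],[0,-0.1,0],[0,0,0]],"gripper":[1,1,1,1]}' | grep -E "ee_pos|force"; python3 st.py .6051 .1329 .2
```

```text
ee_pos: [0.6056, 0.1331, 0.2178]
wrist_force: [-3.4, -0.6, 10.0]
t 15.4333 ee [0.6056 0.1331 0.2178] F [-3.37 -0.62 10.04] w 0.248
rot to level [ 0.03 -0.04 -0.  ]
shift mm [-0.5  0.  17.8]
```

```bash
python3 -m handwheel '{"linear":[[0,0,2.3],[0,0,2.3],[0,0,2.3],[0,0,2.3]],"rot":[[0.1,-0.2,0],[0,-0.1,0],[0,-0.1,0],[0,0,0]],"gripper":[1,1,1,1]}' | grep -E "ee_pos|force"; python3 st.py .6051 .1329 .2
```

```text
ee_pos: [0.6058, 0.133, 0.2159]
wrist_force: [-3.7, -0.9, 9.7]
t 15.7667 ee [0.6058 0.133  0.2159] F [-3.73 -0.89  9.67] w 0.248
rot to level [-0.03  0.16 -0.  ]
shift mm [-0.6 -0.1 15.9]
```

```bash
python3 -m handwheel '{"linear":[[-0.7,0,2.4],[-0.4,0,2.4],[-0.3,0,2.4],[0,0,2.4]],"rot":[[0,0,0],[0,0,0],[0,0,0],[0,0,0]],"gripper":[1,1,1,1]}' | grep -E "ee_pos|force"; python3 st.py .6051 .1329 .2
```

```text
ee_pos: [0.6054, 0.1329, 0.2135]
wrist_force: [-3.9, -1.8, 10.1]
t 16.1 ee [0.6054 0.1329 0.2135] F [-3.85 -1.84 10.06] w 0.246
rot to level [ 0.   -0.16 -0.  ]
shift mm [-0.3 -0.1 13.5]
```

```bash
python3 -m handwheel '{"linear":[[-0.4,0,2.4],[-0.3,0,2.4],[-0.3,0,2.4],[-0.3,0,2.4],[-0.3,0,2.4]],"rot":[[0,0,0],[0,0,0],[0,0,0],[0,0,0],[0,0,0]],"gripper":[1,1,1,1,1]}' | grep -E "ee_pos|force"; python3 st.py .6051 .1329 .2
```

```text
ee_pos: [0.6048, 0.1329, 0.2094]
wrist_force: [-2.8, -0.3, 8.0]
t 16.5167 ee [0.6048 0.1329 0.2094] F [-2.8  -0.32  8.02] w 0.251
rot to level [ 0.03 -0.5  -0.  ]
shift mm [0.2 0.1 9.4]
```

```bash
python3 -m handwheel '{"linear":[[0,0,2],[0,0,2],[0,0,2]],"rot":[[0,-0.3,0],[0,-0.2,0],[0,-0.1,0]],"gripper":[1,1,1]}' | grep -E "ee_pos|force"; python3 st.py .6051 .1329 .2
```

```text
ee_pos: [0.6053, 0.133, 0.208]
wrist_force: [-3.2, -1.9, 8.4]
t 16.7667 ee [0.6053 0.133  0.208 ] F [-3.21 -1.86  8.42] w 0.246
rot to level [ 0.06 -0.07 -0.  ]
shift mm [-0.2  0.1  8. ]
```

```bash
python3 -m handwheel '{"linear":[[0,0,2],[0,0,2]],"rot":[[0,-0.1,0],[0,-0.1,0]],"gripper":[1,1]}' | grep -E "ee_pos|force"; python3 st.py .6051 .1329 .2
```

```text
ee_pos: [0.6054, 0.1331, 0.2071]
wrist_force: [-3.3, -0.4, 8.3]
t 16.9333 ee [0.6054 0.1331 0.2071] F [-3.28 -0.45  8.26] w 0.251
rot to level [0.07 0.05 0.  ]
shift mm [-0.3  0.1  7.1]
```

```bash
python3 -m handwheel '{"linear":[[-0.2,0,2],[-0.2,0,2]],"rot":[[0,0,0],[0,0,0]],"gripper":[1,1]}' | grep -E "ee_pos|force"; python3 st.py .6051 .1329 .2
```

```text
ee_pos: [0.6053, 0.1331, 0.2062]
wrist_force: [-2.0, -0.5, 7.8]
t 17.1 ee [0.6053 0.1331 0.2062] F [-1.98 -0.48  7.82] w 0.252
rot to level [ 0.08 -0.06 -0.  ]
shift mm [-0.2  0.2  6.2]
```

```bash
cat > g.py <<'E'
from h import *
import sys
s=readout.get_state();f=s["wrist_force"];print(round(s["clock"],2),s["ee_pos"].round(4),np.round(f,1));sys.exit(0 if 5<f[2]<12 else 1)
E
python3 -m handwheel '{"linear":[[-0.2,0,2],[-0.2,0,2]],"rot":[[0,0,0],[0,0,0]],"gripper":[1,1]}' >/dev/null; python3 g.py && python3 -m handwheel '{"linear":[[-0.2,0,2],[-0.2,0,2]],"rot":[[0,0,0],[0,0,0]],"gripper":[1,1]}' >/dev/null && python3 g.py && python3 -m handwheel '{"linear":[[-0.2,0,2],[-0.2,0,2]],"rot":[[0,0,0],[0,0,0]],"gripper":[1,1]}' >/dev/null && python3 g.py; python3 st.py .6051 .1329 .2
```

```text
17.27 [0.6051 0.1331 0.2052] [-2.9 -0.9  8.2]
17.43 [0.6049 0.1331 0.2039] [-2.3 -0.6  6.6]
17.6 [0.6048 0.1331 0.2025] [-1.7 -0.1  5.8]
t 17.6 ee [0.6048 0.1331 0.2025] F [-1.68 -0.05  5.84] w 0.25
rot to level [ 0.12 -0.37 -0.  ]
shift mm [0.2 0.2 2.5]
```

```bash
sed -i 's/5<f/3<f/' g.py
python3 -m handwheel '{"linear":[[0,0,1.7],[0,0,1.7]],"rot":[[0.1,-0.2,0],[0,-0.1,0]],"gripper":[1,1]}' >/dev/null; python3 g.py && python3 -m handwheel '{"linear":[[0,0,1.7],[0,0,1.7]],"rot":[[0,0,0],[0,0,0]],"gripper":[1,1]}' >/dev/null && python3 g.py && python3 -m handwheel '{"linear":[[0,0,1.7],[0,0,1.7]],"rot":[[0,0,0],[0,0,0]],"gripper":[1,1]}' >/dev/null && python3 g.py; python3 st.py .6051 .1329 .2
```

```text
17.77 [0.6051 0.133  0.2012] [-1.6 -1.   4.5]
17.93 [0.6048 0.133  0.1988] [ 0.4 -0.3 -0.7]
t 17.9333 ee [0.6048 0.133  0.1988] F [ 0.41 -0.34 -0.71] w 0.249
rot to level [ 0.04 -0.15 -0.  ]
shift mm [ 0.2  0.1 -1.2]
```

```bash
python3 g.py; python3 -m handwheel '{"linear":[[0,0,0.6],[0,0,0.6]],"rot":[[0,-0.1,0],[0,0,0]],"gripper":[1,1]}' >/dev/null; python3 g.py
```

```text
17.93 [0.6048 0.133  0.1988] [ 0.4 -0.3 -0.7]
18.1 [0.605  0.133  0.1982] [-2.6  0.   9.3]
```

```bash
python3 -m handwheel '{"linear":[[0,0,0.4]],"rot":[[0,0,0]],"gripper":[1]}' >/dev/null; python3 g.py
```

```text
18.18 [0.605  0.1331 0.1983] [-1.4 -1.4  3.5]
```

Stiff contact at z 0.198, about 2 mm below the release point, so the cell is on the pad. Withdrawing.

```bash
python3 -m handwheel '{"linear":[[0,0,-3],[0,0,-6],[0,0,-8],[0,0,-8]],"rot":[[0,0,0],[0,0,0],[0,0,0],[0,0,0]],"gripper":[1,1,1,1]}' >/dev/null; python3 st.py .6051 .1330 .30
```

```text
t 18.5167 ee [0.6042 0.1329 0.2224] F [ 0.48  0.14 -0.99] w 0.25
rot to level [0.04 0.1  0.  ]
shift mm [  0.8   0.2 -77.6]
```

```bash
python3 -m handwheel '{"linear":[[0,0,-10],[0,0,-12],[0,0,-12]],"rot":[[0,0,0],[0,0,0],[0,0,0]],"gripper":[1,1,1]}' >/dev/null; python3 st.py .6051 .1330 .30
```

```text
t 18.7667 ee [0.6042 0.1328 0.259 ] F [-0.11  0.5  -0.3 ] w 0.25
rot to level [0.03 0.14 0.  ]
shift mm [  0.8   0.1 -41. ]
```

```bash
python3 -m handwheel '{"linear":[[0.5,0,-12],[0,0,-15],[0,0,-17],[0,0,-8],[0,0,0]],"rot":[[0,0.1,0],[0,0,0],[0,0,0],[0,0,0],[0,0,0]],"gripper":[1,1,1,1,1]}' >/dev/null; python3 st.py .53 .08 .3065
```

```text
t 19.1833 ee [0.6065 0.1336 0.3206] F [ 1.13  0.02 -1.59] w 0.25
rot to level [ 0.04 -0.48 -0.  ]
shift mm [-88.4  30.5  13.4]
```

```bash
python3 -m handwheel '{"linear":[[-28,10,3],[-28,10,3],[-28,10,3],[0,0,0],[0,0,0]],"rot":[[0,-0.5,0],[0,0,0],[0,0,0],[0,0,0],[0,0,0]],"gripper":[1,1,1,1,1]}' >/dev/null; python3 st.py .53 .08 .3065; python3 tip.py
python3 - <<'E'
from h import *
W=get_image("wrist");S=get_image("scene")
c=proj(W,(.6035,.1324,.13)).astype(int)
a=cv2.resize(W["img"][max(c[1]-40,0):max(c[1]-40,0)+80,c[0]-50:c[0]+50],None,fx=4,fy=4,interpolation=cv2.INTER_CUBIC)
b=cv2.resize(S["img"][175:255,255:355],None,fx=4,fy=4,interpolation=cv2.INTER_CUBIC)
cv2.imwrite("pics/e.png",np.hstack([a,b])[:,:,::-1])
for n,p in (("W",W),("S",S)): print(n,[(np.round(d["at"],1),d["score"]) for d in finder.landmark_of(p,"cell_mid")])
print("expected pad cell W",proj(W,(.6035,.1324,.0433)),"S",proj(S,(.6035,.1324,.0433)))
E
```

```text
t 19.6 ee [0.5304 0.0807 0.3095] F [ 0.07  1.06 -1.93] w 0.25
rot to level [-0.01  0.04 -0.  ]
shift mm [-0.6  0.5  3. ]
tip offset tool mm (tipx,tipy,flx,fly) [-1.03 -0.48 -1.24 -0.24] 0.0214347880401328
tip [0.5287 0.0803 0.1613]
bore now [0.6035 0.1324 0.13  ] [22.1 23.1]
shift tool mm [ 86.4 -29.4  31.1] t 19.65
W [(array([236.5, 102.7]), 0.65)]
S []
expected pad cell W [233.49150265 103.49936586] S [297.55850063 224.04849369]
```

View pics/e.png

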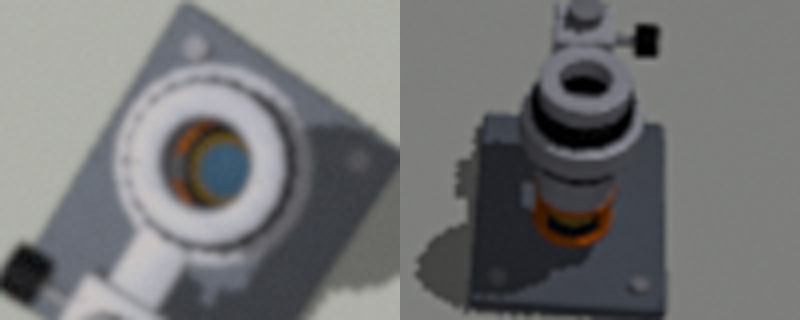

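```bash
python3 st.py .5063 -.125 .305; python3 -m handwheel '{"linear":[[-16,38,0],[-16,38,0],[-16,38,0],[-16,38,0],[-10,22,0]],"rot":[[0,0,0],[0,0,0],[0,0,0],[0,0,0],[0,0,0]],"gripper":[1,1,1,1,1]}' >/dev/null; python3 st.py .5063 -.125 .305;  python3 -m handwheel '{"linear":[[0,0,0],[0,0,0]],"rot":[[0,0,0],[0,0,0]],"gripper":[1,1]}' >/dev/null; python3 st.py .5063 -.125 .305
```

```text
t 19.85 ee [0.532  0.082  0.3095] F [-0.12  0.07 -1.38] w 0.253
rot to level [-0.03 -0.    0.  ]
shift mm [-82.3 191.7   4.3]
t 20.2667 ee [ 0.5161 -0.0993  0.3077] F [ 0.11 -0.46 -2.  ] w 0.249
rot to level [-0.36 -0.37  0.  ]
shift mm [-17.2  21.6   2.4]
t 20.4333 ee [ 0.5164 -0.1066  0.3073] F [-0.7   1.7  -1.04] w 0.251
rot to level [-0.18 -0.32  0.  ]
shift mm [-15.   14.7   2.2]
```

```bash
python3 -m handwheel '{"linear":[[-10,10,0],[-6,6,0],[0,0,0],[0,0,0]],"rot":[[-0.2,-0.3,0],[0,0,0],[0,0,0],[0,0,0]],"gripper":[1,1,1,1]}' >/dev/null; python3 st.py .5063 -.125 .235
```

```text
t 20.7667 ee [ 0.5066 -0.1247  0.3068] F [ 0.13  0.78 -2.47] w 0.253
rot to level [-0.05 -0.03  0.  ]
shift mm [-0.4  0.3 71.8]
```

```bash
python3 -m handwheel '{"linear":[[-0.2,0.2,20],[0,0,22],[0,0,16],[0,0,6],[0,0,0]],"rot":[[0,0,0],[0,0,0],[0,0,0],[0,0,0],[0,0,0]],"gripper":[1,1,1,1,1]}' >/dev/null; python3 st.py .5063 -.125 .22; python3 -m handwheel '{"linear":[[0,0,0],[0,0,0]],"rot":[[0,0,0],[0,0,0]],"gripper":[1,1]}' >/dev/null; python3 st.py .5063 -.125 .22
```

```text
t 21.1833 ee [ 0.5094 -0.1199  0.2425] F [ 0.34 -0.08 -1.98] w 0.253
rot to level [-0.03 -0.39  0.  ]
shift mm [-4.7  3.9 22.4]
t 21.35 ee [ 0.5101 -0.1187  0.2432] F [-0.59  0.28 -0.06] w 0.251
rot to level [-0.05 -0.43  0.  ]
shift mm [-5.8  4.8 23.1]
```

```bash
python3 -m handwheel '{"linear":[[-6,5,5],[-0.3,0.3,5],[0,0,4],[0,0,0]],"rot":[[0,-0.5,0],[0,0,0],[0,0,0],[0,0,0]],"gripper":[1,1,1,1]}' >/dev/null; python3 st.py .5063 -.125 .22
```

```text
t 21.6833 ee [ 0.5073 -0.1267  0.2306] F [-0.02 -0.16 -0.91] w 0.246
rot to level [ 0.12 -0.15 -0.  ]
shift mm [-0.4 -1.9 10.6]
```

```bash
python3 - <<'E'
from h import *
W=get_image("wrist");S=get_image("scene")
a=cv2.resize(W["img"][130:210,205:305],None,fx=4,fy=4,interpolation=cv2.INTER_CUBIC)
b=cv2.resize(S["img"][150:230,110:210],None,fx=4,fy=4,interpolation=cv2.INTER_CUBIC)
cv2.imwrite("pics/f.png",np.hstack([a,b])[:,:,::-1])
E
python3 st.py .5063 -.125 .22
```

```text
t 21.7833 ee [ 0.5077 -0.1265  0.2311] F [-0.92  0.07 -1.13] w 0.251
rot to level [ 0.13 -0.2  -0.  ]
shift mm [-0.9 -1.8 11.1]
```

View pics/f.png

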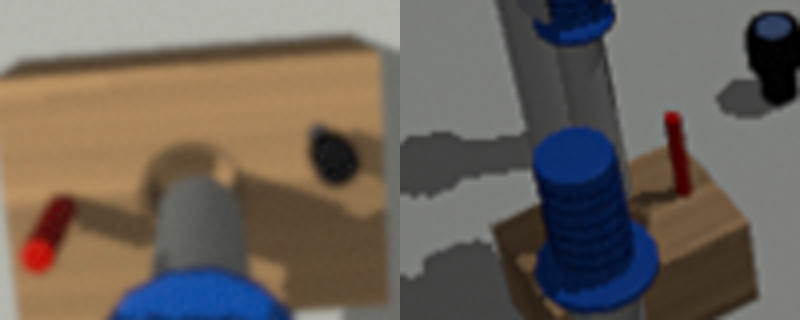

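The wrist view shows the tip about 2 mm right of the hole, which matches the computed shift of y −1.8. Correcting and going down.

```bash
python3 -m handwheel '{"linear":[[-0.8,-2,3],[-0.2,-0.3,3],[0,0,1]],"rot":[[0.1,-0.2,0],[0,0,0],[0,0,0]],"gripper":[1,1,1]}' >/dev/null; python3 st.py .5063 -.125 .20
```

```text
t 22.0333 ee [ 0.5064 -0.1244  0.2241] F [ 0.52 -0.93 -1.53] w 0.252
rot to level [ 0.05 -0.05 -0.  ]
shift mm [-0.3  0.5 24.1]
```

```bash
python3 -m handwheel '{"linear":[[-0.3,0.4,3],[0,0,3],[0,0,3]],"rot":[[0,0,0],[0,0,0],[0,0,0]],"gripper":[1,1,1]}' >/dev/null; python3 st.py .5063 -.125 .20
```

```text
t 22.2833 ee [ 0.5065 -0.1247  0.2145] F [-0.04  0.61 -1.43] w 0.253
rot to level [ 0.06 -0.09 -0.  ]
shift mm [-0.2  0.2 14.5]
```

```bash
python3 -m handwheel '{"linear":[[0,0.1,3],[0,0,3],[0,0,3]],"rot":[[0,0,0],[0,0,0],[0,0,0]],"gripper":[1,1,1]}' >/dev/null; python3 st.py .5063 -.125 .163
```

```text
t 22.5333 ee [ 0.5064 -0.1249  0.2044] F [-0.77 -0.23 -1.64] w 0.251
rot to level [ 0.05 -0.07 -0.  ]
shift mm [-0.2  0.  41.4]
```

```bash
python3 -m handwheel '{"linear":[[-0.1,0,6],[0,0,7],[0,0,7],[0,0,6],[0,0,4]],"rot":[[0,0,0],[0,0,0],[0,0,0],[0,0,0],[0,0,0]],"gripper":[1,1,1,1,1]}' >/dev/null; python3 st.py .5063 -.125 .160
```

```text
t 22.95 ee [ 0.5063 -0.1249  0.1711] F [ 0.05  0.44 -1.32] w 0.253
rot to level [ 0.05 -0.07 -0.  ]
shift mm [-0.1  0.  11.1]
```

```bash
python3 -m handwheel '{"linear":[[0,0,1.2],[0,0,1.2],[0,0,1.2]],"rot":[[0,0,0],[0,0,0],[0,0,0]],"gripper":[1,1,1]}' >/dev/null; python3 st.py .5063 -.125 .160
```

```text
t 23.2 ee [ 0.5057 -0.1248  0.1657] F [ 0.39  0.39 -1.46] w 0.248
rot to level [-0.02  0.05 -0.  ]
shift mm [0.5 0.4 5.7]
```

```bash
python3 -m handwheel '{"linear":[[0,0,1],[0,0,1],[0,0,1]],"rot":[[0,0,0],[0,0,0],[0,0,0]],"gripper":[1,1,1]}' >/dev/null; python3 st.py .5063 -.125 .160
```

```text
t 23.45 ee [ 0.5061 -0.1249  0.1628] F [ 0.23  0.27 -1.51] w 0.25
rot to level [ 0.02 -0.01 -0.  ]
shift mm [0.1 0.2 2.8]
```

```bash
python3 -m handwheel '{"linear":[[0,0,1],[0,0,1]],"rot":[[0,0,0],[0,0,0]],"gripper":[1,1]}' >/dev/null; python3 st.py .5063 -.125 .160
```

```text
t 23.6167 ee [ 0.5064 -0.125   0.161 ] F [-0.01 -0.27 -2.  ] w 0.249
rot to level [ 0.04 -0.05 -0.  ]
shift mm [-0.1  0.   1. ]
```

```bash
python3 -m handwheel '{"linear":[[0,0,0.8],[0,0,0.8]],"rot":[[0,0,0],[0,0,0]],"gripper":[1,1]}' >/dev/null; python3 st.py .5063 -.125 .160
```

```text
t 23.7833 ee [ 0.5069 -0.125   0.1602] F [-1.41  0.78 12.18] w 0.249
rot to level [ 0.07 -0.11 -0.  ]
shift mm [-0.6 -0.2  0.2]
```

On the floor at exactly the grasp height. Releasing.

```bash
python3 -m handwheel '{"linear":[[0,0,0],[0,0,0],[0,0,0],[0,0,0],[0,0,0]],"rot":[[0,0,0],[0,0,0],[0,0,0],[0,0,0],[0,0,0]],"gripper":[-1,-1,-1,-1,-1]}' >/dev/null; python3 -m handwheel '{"linear":[[0,0,0],[0,0,0],[0,0,0],[0,0,0],[0,0,0]],"rot":[[0,0,0],[0,0,0],[0,0,0],[0,0,0],[0,0,0]],"gripper":[-1,-1,-1,-1,-1]}' >/dev/null;  python3 st.py .5063 -.125 .160
```

```text
t 24.6167 ee [ 0.5077 -0.1251  0.1607] F [-1.14  0.8   0.28] w 0.922
rot to level [ 0.13 -0.21 -0.  ]
shift mm [-1.3 -0.6  0.7]
```

```bash
python3 -m handwheel '{"linear":[[0,0,-10],[0,0,-20],[0,0,-30],[0,0,-35],[0,0,-30]],"rot":[[0,0,0],[0,0,0],[0,0,0],[0,0,0],[0,0,0]],"gripper":[-1,-1,-1,-1,-1]}' >/dev/null; python3 -m handwheel '{"linear":[[-20,0,-10],[-20,0,0],[-20,0,0],[0,0,0],[0,0,0]],"rot":[[0,0,0],[0,0,0],[0,0,0],[0,0,0],[0,0,0]],"gripper":[-1,-1,-1,-1,-1]}' >/dev/null;  python3 st.py
python3 - <<'E'
from h import *
W=get_image("wrist");S=get_image("scene");T=get_image("top")
for n,p in (("W",W),("S",S),("T",T)):
  for t in ("rod_grip","block_hole","cell_mid","eyepiece","objective","blower"): print(n,t,[(np.round(d["at"],1).tolist(),round(d["score"],2)) for d in finder.landmark_of(p,t)][:3])
g=proj(W,(.5057,-.1248,.1545));print("grip expected",g)
c=g.astype(int)
a=cv2.resize(W["img"][max(c[1]-60,0):max(c[1]-60,0)+120,c[0]-75:c[0]+75],(400,320),interpolation=cv2.INTER_CUBIC)
b=cv2.resize(S["img"][130:270,130:305],(400,320),interpolation=cv2.INTER_CUBIC)
cv2.imwrite("pics/z.png",np.hstack([a,b])[:,:,::-1])
E
```

```text
t 25.45 ee [ 0.449  -0.1433  0.3089] F [ 0.01  0.02 -0.34] w 1.002
rot to level [ 0.27 -0.49 -0.  ]
W rod_grip [([256.9, 127.4], 0.94), ([243.6, 261.2], 0.81)]
W block_hole [([255.2, 120.2], 0.68)]
W cell_mid []
W eyepiece [([170.7, 189.6], 0.85)]
W objective []
W blower [([253.2, 129.3], 0.69)]
S rod_grip [([157.0, 203.0], 0.97), ([131.9, 116.7], 0.96), ([157.2, 172.8], 0.83)]
S block_hole [([161.2, 206.9], 0.58)]
S cell_mid []
S eyepiece [([202.5, 170.8], 0.85)]
S objective [([233.0, 314.0], 0.59)]
S blower [([371.9, 280.5], 0.58)]
T rod_grip [([361.6, 297.3], 0.88), ([336.6, 235.0], 0.67), ([347.3, 175.1], 0.65)]
T block_hole [([330.5, 240.8], 0.64)]
T cell_mid []
T eyepiece [([280.9, 304.9], 0.77)]
T objective [([336.5, 238.2], 0.72), ([289.6, 150.9], 0.63)]
T blower [([185.8, 147.4], 0.94)]
grip expected [254.07355276 127.14532444]
```

```bash
python3 -c "
from bench import ticket;print(ticket.close_job())"
```

```text
the job is handed in; nothing more can be done
None
```

The lens cell is out and lying on the catch cap's pad, and the rod is back in its block hole and released. I handed the job in at about 25.6 s of the 64 s; no verdict was reported.

**Which rod:** I took the smallest of the three, the one standing in the block.

**Pressing:** I lowered the rod down the bore without bumping the rim. The cell slid at roughly 6–11 N by the wrist sensor and let go after about 21 mm. One light touch afterwards met stiff contact about 2 mm lower, which fits the cell resting on the pad. The highest reading on the cell was about 11 N. That is sampled at the end of each call, so a short peak in between would not have shown.

**Last checks:**
- **Cell:** the brass ring showed in the cap's window in the scene view, and in the wrist view the glass sat inside the bore.
- **Rod:** it met the hole's floor at the same height where I first gripped it, so it did not slip. After release the networks found the grip within 3 px of the expected place.
- **Bystanders:** the eyepiece and objective were found at the same pixels as before, within detector scatter (about 3 px). The blower agreed in the top view but was about 5 px off in the scene view.
- **Robot:** open, clear of everything, and no contact force.

**Checks that failed or disagreed:**
- The final close-up was refused because the 12-picture limit was reached, so the closing check rests on network positions only.
- In the last pictures the cell itself was not detected.
- The tip-fit script gave nonsense with the rod directly over the bore. I aligned there using the earlier fit and a picture instead.

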